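Gauge a heat sink and present its milled ledge to the bench microscope

TASK

Slide the bench gauge's jaw shut on the finned heat sink standing between its jaws, pressing gently until the sprung anvil gives about 5 mm (half its travel), and keep it there for half a second. Then take that heat sink out of the gauge and hold it up in the air for the microscope: upright and level, its bare ledge end towards the lens and square to it, with the ledge's end face centred in front of the lens, 60 mm from the glass. Finish while holding it there still, without having touched the microscope, and leave everything else on the bench where it lies.

Things in the scene. Friction and masses are not known exactly. Their poses are not given: they have to be found in the camera images.
- block_grip (a point): Finned aluminium heat sink (about 90 g) upright on the gauge's rail: 56 long (x) x 28 wide (y) x 40 tall. Point mid-fins, 20 mm above its underside. Base slab 12 thick, full length; four fins on it over 40 mm (x -20 to +20 mm of this point) leave a bare ledge at the +x end (to +36 mm). Grip across the 28 mm by the fins, here or a few mm higher. x towards the ledge end, z up.
- block_face (a point): Centre of the end face of that heat sink's bare ledge (face 28 mm wide, 12 mm high), 6 mm above its underside, 36 mm in +x and 14 mm below block_grip. Axes as block_grip: x points straight out of the face, z up.
- gauge: Bench gauge, fixed; base plate 260 x 70 x 8 mm, origin at its centre on the table. x along it from sliding jaw to anvil, y across, z up. Rail 24 mm wide, top 18 mm above the table, x -125 to +55 mm, carries the heat sink, ledge towards the anvil (+x) within 5 degrees. Dial housing at x 70 to 115 mm, 64 mm tall. Nothing stands on the rail behind the jaw.
- jaw_center (a point): Middle of the sliding steel jaw, 36 mm above the table: 24 mm thick along the gauge (x), 32 wide (y), from 11 to 56 mm above the table, black thumb rest on top to 64 mm. Contact face 12 mm in +x of this point, back 12 mm in -x. Push it from behind or pinch it across its width from above. Axes as the gauge's.
- jaw (a joint): Travel of the sliding jaw along the gauge's +x, m, 0 = fully open (its contact face then at x = -58 mm of the gauge), 0.075 at most. It slides with about 1.5 N of friction and stays where it is left, so the heat sink can be lifted out without opening it.
- anvil_face (a point): Centre of the contact face of the sprung anvil at the gauge's +x end (24 mm wide, from 19 to 39 mm above the table); at rest at x = +50 mm of the gauge. At first there is a gap of 3 to 12 mm between it and the ledge. Axes as the gauge's.
- anvil (a joint): Give of the sprung anvil along the gauge's +x, m: 0 at rest, 0.010 at its stop; about 1 N of contact force for each mm, so 5 mm means 5 N.
- scope: Digital microscope, fixed: base plate 220 x 150 x 12 mm from x = -100 to +120 mm of its origin (on the table), column 330 mm tall at x = +60 mm, two lamps on bent arms at y = +-78 mm, forward to x = -72 mm, up to 120 mm high. Its level tube (54 mm across) looks to the base's -x. Not to be touched.
- lens (a point): Centre of the front glass of the microscope's level tube. The tube looks along this frame's -x; z is up. Its height differs from run to run (140 to 210 mm above the table).
- focus (a point): The point in the air 60 mm straight in front of the lens (along its -x), where the centre of the ledge's end face belongs. Axes as lens: with the heat sink rightly presented its own x, y and z point the same way as these.
- spare_center (a point): A second, identical heat sink standing on the mat beyond the gauge, not in it; leave it. Centre of its fins, 20 mm up.
- chip_mid (a point): Square green chip carrier 28 x 28 x 6 mm on the microscope's base, its centre; leave it.
- master_center (a point): Upright steel setting cylinder, 22 mm in diameter, 35 mm tall, standing beside the gauge's anvil end, its centre; leave it.
- driver_grip (a point): Screwdriver, 150 mm long, lying on the bench; point in its handle; leave it.
- pry_mid (a point): Flat black prying tool, 150 x 16 x 7 mm, lying on the bench; leave it.
- spool_mid (a point): Grey spool, 52 mm in diameter, 22 mm tall, its centre; leave it.
- jar_mid (a point): Small amber jar, 44 mm in diameter, 50 mm tall, its centre; leave it.
- block: The same heat sink; origin at the centre of its 56 x 28 mm underside (8 mm in +x and 20 mm below block_grip), same axes.
Mind the look-alikes: they are no part of the job. Leave any green or orange look-alike of the block alone.

How it is judged:
By the outcome, as a careful person would: the job done as asked, in the order asked, and still so for the second after the job is handed in, while the arm keeps its last pose, push and grip.
It also fails if it takes over 58 s, if anything falls off the work surface, if the arm or the gripper's body presses on something with over 40 N, if the wrist force passes 120 N, or if a joint passes its speed limit or range.

ROBOT

A 6-joint arm with a two-finger parallel gripper is mounted at the origin on the work surface. World frame = base frame: x ahead of the robot, y to its left, z up, the work surface at z = 0. Lengths are in mm, angles in rad, forces in N, time in s.
With the tool pointing down it reaches from about 350 to 950 mm from the base axis. Payload 17.4 kg.
Tool frame: the origin (TCP) lies on the centre line of the jaws, within the pads' length; the fingertips stand 17 mm ahead of it and the grasp point (between the pads) lies 2 mm behind it; z points along the fingers, y is the line along which they close (so a half turn about z gives the same grasp; the last joint's range is limited). The gripper opens to 93 mm and grips with 3 to 60 N. Pads are 15 mm wide; open, the fingers measure 128 mm over their backs; the gripper's body (75 mm by 188 mm) begins 65 mm behind the grasp point.
Start: joints at [1.247, 0.116, 1.442, -0, 1.584, -0.038], TCP at [190.307, 647.623, 235.646] pointing down, gripper open.
Joint ranges: [-2.83, 2.83], [-0.83, 2.19], [0.07, 2.5], [-1.14, 4.28], [0.01, 3], [-2.97, 2.97]. Speed limits (rad/s): [1.89, 1.89, 2.22, 3.14, 3.14, 3.14].

INTERFACE

Orientations are given as a 3x3 rotation matrix whose columns are the frame's x, y, z axes.
In Python, from bench import arm, read_camera, calibration gives the robot as it stands.
- The arm moves only by the shell command python3 -m inch 'ROWS' [FORCE]. ROWS is JSON, a list of rows, each a list of 7 numbers: the shift along the world's x, y, z in units of 30 mm (1.0 is 30 mm), then the turn, a rotation vector about the world's x, y, z in units of 5 degrees (1.0 is 5 degrees), then the finger opening in mm, from 0 to 93. A call has 1 to 8 rows; each row is the pose to reach, as a shift and turn from the pose commanded when the call began; what a row does not reach only later rows make up. A row lasts 1/10 s, in which the tool goes at most 50 mm and 8.59 degrees, less where a joint would pass 70% of its speed; a pose out of reach is approached as far as the arm can. A call with a gripper value outside its range is refused whole. The fingers move at their own pace and stop on an object; FORCE is the grip in N (left out, the last holds). Time passes only in rows, so rows that repeat a pose let the fingers close. It gives the time, the measured TCP pose, the force, the opening and the grip force at its end, in the units of the state.
- arm.sense(): the state, without advancing time (a new reading comes with each control period).
- read_camera(name): name is "scene" or "top" or "wrist"; returns (picture, depth): 400x640x3 uint8, blue, green, red; 400x640 float32, mm along the optical axis (not along the pixel's ray), 0 where there is no reading.
- calibration(name): a dict with "K" (3x3 intrinsics, pixels), "rvec" (rotation vector, rad) and "tvec" (3), from world to camera coordinates, as OpenCV has them. Camera axes: x right, y down, z forward; pixel columns grow to the right and rows downward; lengths in mm; the calibration is good to about 2 mm. A picture is of the moment at which its call begins: read the wrist's pose just before it. calibration takes no time and is no camera call; for the wrist camera it gives the pose at the moment of the call.
- arm.close_job(): hands the job in; it is judged then, once.
The state is a dict: "time_s": time; "qpos": joint angles; "qd": joint speeds; "tau": joint torques, N m; "tcp_pos": TCP position; "orientation": TCP orientation; "force": force on the tool from outside, world axes, zero at the start; "moment": the same for the moment, N m; "gripper_width": finger opening in mm; "gripper_force": force on a finger pad.
Only numpy, scipy, OpenCV 4.12 (cv2) and the standard library are available. Lean on these libraries where they do the work, as an engineer would, in place of code of your own. Each camera call takes 0.05 s, during which the arm holds its last target. There are 200 camera calls.

## Working session

There is one attempt and no reset: what is moved stays moved. The work goes in short steps, Python scripts to look and compute and a shell command to move; the robot and the scene stay as the last step left them, time stands still between calls to the robot, and variables do not carry over. Pictures are saved under pics/ and viewed, at most 10 in all, crops included, and the job is handed in when it is done.

```bash
mkdir -p pics; ls
cat > h.py <<'E'
import numpy as np, cv2
from bench import arm, read_camera, calibration
def cam(n):
    c=calibration(n); R=cv2.Rodrigues(np.array(c["rvec"],float))[0]
    return np.array(c["K"],float),R,np.array(c["tvec"],float).ravel()
def points(n,depth,c=None):
    K,R,t=c or cam(n)
    v,u=np.mgrid[:depth.shape[0],:depth.shape[1]]
    P=np.stack([(u-K[0,2])/K[0,0]*depth,(v-K[1,2])/K[1,1]*depth,depth],-1)
    return (P-t)@R
def ray(n,u,v,z,c=None):
    K,R,t=c or cam(n)
    d=R.T@np.linalg.inv(K)@np.array([u,v,1.]); o=-R.T@t
    return o+d*(z-o[2])/d[2]
E
python3 - <<'E'
from h import *
for n in("top","scene"):
    p,d=read_camera(n); cv2.imwrite(f"pics/{n}.png",p); np.save(n+".npy",d)
    K,R,t=cam(n); print(n,K[0,0],-R.T@t,R[2])
print(arm.sense())
E
```

```text
pics
top 397.75213280639844 [ 331.01987183   58.43219224 1206.83791302] [ 0.20828907 -0.01440708 -0.9779612 ]
scene 361.38233058560024 [1090.30137267  410.89640388  936.39796077] [-0.50951637 -0.33927239 -0.79075111]
{'time_s': 0.1, 'qpos': array([ 1.24718492e+00,  1.16458860e-01,  1.44216251e+00,  9.65671798e-06,
        1.58401646e+00, -3.77989065e-02]), 'qd': array([ 0.00056667, -0.0014996 , -0.00295546,  0.00162716, -0.00199978,
        0.00238521]), 'tau': array([ 1.84722303e-03, -7.22897887e+01, -6.23864150e+01,  7.82436552e-02,
        2.25975236e-02, -8.16230590e-05]), 'tcp_pos': array([190.26312093, 647.46771727, 234.98727376]), 'orientation': array([[-9.59432922e-01,  2.81936786e-01, -3.41511585e-04],
       [ 2.81936989e-01,  9.59432415e-01, -9.87849913e-04],
       [ 4.91460545e-05, -1.04406048e-03, -9.99999454e-01]]), 'force': array([ 0.66922683, -0.41408543, -0.04774559]), 'moment': array([ 0.03588057,  0.06249315, -0.043431  ]), 'gripper_force': 0.0, 'gripper_width': 93.04979105599563}
```

View pics/top.png

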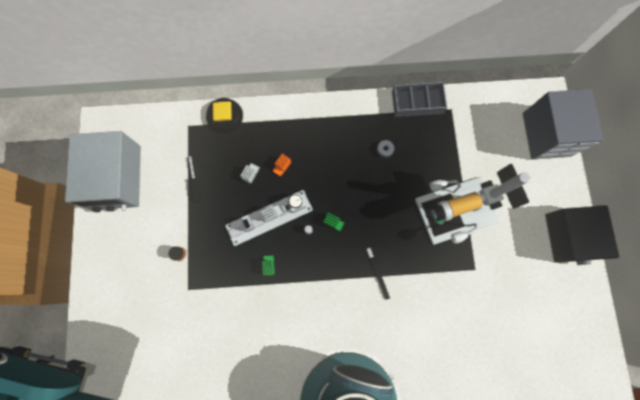

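View pics/scene.png

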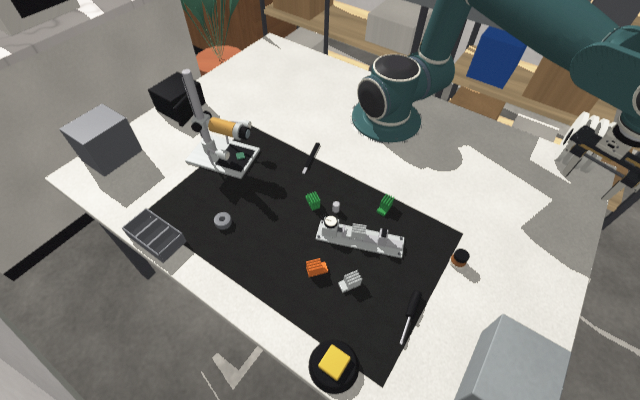

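Top view: the gauge runs from (232,235), the jaw end, to (308,200), the dial. The block inside it is grey at about (272,212). The spare is grey at (250,173), with look-alikes in orange (283,164) and green (334,221) and (268,265). The scope is at (460,207), its lens near (437,212) looking left. The grey one on the rail between the jaws fits; I'll enlarge to confirm.

Run:
```python
from h import *
p=cv2.imread("pics/top.png"); d=np.load("top.npy")
a=cv2.resize(p[180:255,215:325],None,fx=7,fy=7,interpolation=cv2.INTER_CUBIC)
cv2.imwrite("pics/topcrop.png",a)
q=cv2.imread("pics/scene.png"); ds=np.load("scene.npy")
b=cv2.resize(q[205:265,305:415],None,fx=7,fy=7,interpolation=cv2.INTER_CUBIC)
cv2.imwrite("pics/scenecrop.png",b)
P=points("top",d); 
# gauge mask : bright on black mat
hsv=cv2.cvtColor(p,cv2.COLOR_BGR2HSV)
m=((hsv[...,2]>100)&(hsv[...,1]<60)).astype(np.uint8); m[:185]=0;m[250:]=0;m[:,:215]=0;m[:,320:]=0
n,l,st,ce=cv2.connectedComponentsWithStats(m); i=1+np.argmax(st[1:,4])
pts=np.argwhere(l==i)[:,::-1].astype(np.float32); r=cv2.minAreaRect(pts); print(r,cv2.boxPoints(r))
for u,v in cv2.boxPoints(r): print(ray("top",u,v,8))
for v in range(185,246,4): print(v,[f"{P[v,u][2]:.0f}" for u in range(222,322,4)])
# scope tube: points with z>100
s=(P[...,2]>90)&(P[...,2]<420)&(P[...,0]>350)&(P[...,1]<-150)
for v in range(180,245,4): print(v,[f"{P[v,u][2]:.0f}" for u in range(412,520,5)])
Q=points("scene",ds); K,R,t=cam("scene")
# orange tube in both
for n,im,PP in(("top",p,P),("scene",q,Q)):
    h=cv2.cvtColor(im,cv2.COLOR_BGR2HSV); o=(h[...,0]>8)&(h[...,0]<28)&(h[...,1]>90)&(PP[...,1]<-200)&(PP[...,2]>100)&(PP[...,2]<350)
    A=PP[o]; c=A.mean(0); w=np.linalg.svd(A-c,full_matrices=False)[2]; print(n,len(A),c,w[0],A.min(0),A.max(0),np.argwhere(o).min(0),np.argwhere(o).max(0))
```

```text
((268.34124755859375, 217.50485229492188), (23.981067657470703, 87.30896759033203), 65.40988159179688) [[223.65633 224.76744]
 [303.04706 188.43608]
 [313.02618 210.24226]
 [233.63544 246.57362]]
[525.40954591 338.47000049   8.        ]
[622.11566814  90.94046572   8.        ]
[551.46281468  64.57031522   8.        ]
[457.203627  309.7770451   8.       ]
185 ['5', '2', '-1', '-5', '1', '-2', '3', '3', '-6', '-1', '1', '1', '-1', '-2', '3', '-1', '-1', '1', '-3', '-0', '2', '-2', '-1', '1', '-5']
189 ['-1', '-0', '2', '1', '-3', '-2', '-1', '-3', '-4', '2', '3', '1', '-4', '-0', '-1', '-4', '1', '-2', '-3', '-0', '3', '-4', '-2', '1', '-2']
193 ['-0', '2', '-1', '-0', '0', '-1', '1', '1', '1', '-4', '-3', '0', '-2', '-1', '1', '0', '-3', '1', '1', '51', '11', '1', '1', '-4', '7']
197 ['-2', '-3', '1', '-3', '2', '1', '-2', '-0', '2', '-1', '-1', '-1', '3', '-2', '-2', '-2', '6', '65', '64', '63', '7', '-2', '4', '-0', '-0']
201 ['-3', '1', '3', '-2', '3', '0', '-3', '-2', '-0', '0', '-4', '3', '2', '-1', '14', '8', '9', '62', '69', '64', '51', '5', '3', '-4', '3']
205 ['0', '-5', '-0'
[... 3626 characters left out ...]
', '2', '-2', '-3', '-4', '3', '-6']
240 ['-1', '-2', '0', '2', '10', '13', '13', '-3', '98', '112', '112', '0', '-3', '-4', '-1', '-3', '-5', '-7', '-0', '-0', '-2', '-1']
244 ['-0', '-2', '6', '-2', '-1', '-2', '1', '-3', '-2', '-1', '0', '-3', '-2', '-2', '-3', '-3', '0', '-3', '2', '-0', '4', '0']
top 503 [ 513.10042843 -343.42072738  163.67203095] [-0.20954175  0.97768264  0.01513003] [ 483.73944044 -415.89843171  100.81507413] [ 540.959928   -299.90463205  173.40281373] [193 448] [216 482]
scene 342 [ 527.6074303  -342.44447924  160.4635823 ] [ 0.23873069 -0.97098689 -0.01386087] [ 497.19819029 -411.17098033  132.3174738 ] [ 548.20800968 -299.20982813  173.94222912] [117 208] [136 234]
```

View pics/topcrop.png

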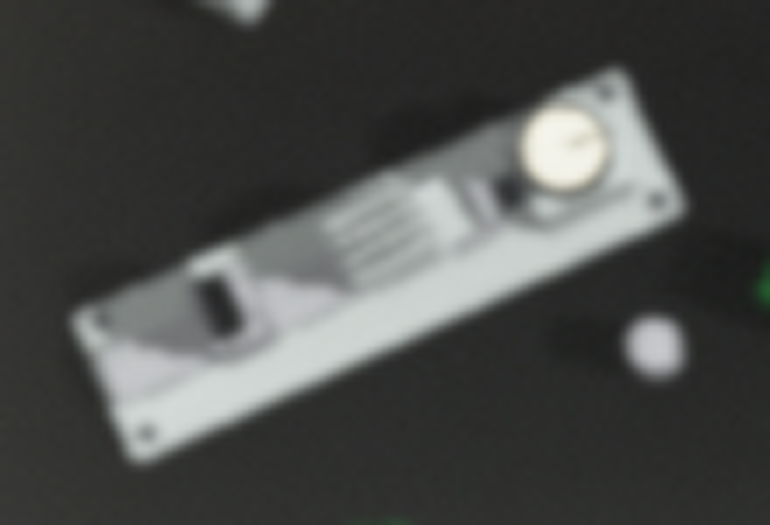

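The crop confirms it: grey finned block on the rail at about (269,213), bare ledge at (279,209) facing the anvil, jaw with black thumb rest at (246,223), and the dial at (295,200). Now the gauge frame and the move there.

```bash
cat pics/../h.py >/dev/null
python3 - <<'E'
from h import *
c=np.array([[75,320],[625,70],[685,210],[140,462]])/7+[215,180]
W=np.array([ray("top",u,v,8) for u,v in c-0.43]); C=W.mean(0); e=(W[1]-W[0])+(W[2]-W[3]); yaw=np.degrees(np.arctan2(e[1],e[0]))
print("gauge",C,yaw)
print("thumb",ray("top",246,223.2,64),"block",ray("top",268.9,213.2,58))
s=arm.sense(); print((C-s["tcp_pos"])/30, (yaw+90-73.6)/5)
E
```

```text
gauge [538.88006991 198.84779717   8.        ] -68.78119986800387
thumb [516.45405399 260.66873257  64.        ] block [542.38786354 193.89132769  58.        ]
[ 11.62056497 -14.95399734  -7.56624246] -10.476239973600773
```

```bash
python3 -m inch '[[5.6,-7.3,1,0,0,-5.2,93],[5.6,-7.3,1,0,0,-5.2,93],[5.6,-7.3,1,0,0,-5.2,93],[5.6,-7.3,1,0,0,-5.2,93],[5.6,-7.3,1,0,0,-5.2,93],[5.6,-7.3,1,0,0,-5.2,93],[5.6,-7.3,1,0,0,-5.2,93],[5.6,-7.3,1,0,0,-5.2,93]]'
python3 -m inch '[[5.7,-7.3,0,0,0,-5.3,93],[5.7,-7.3,0,0,0,-5.3,93],[5.7,-7.3,0,0,0,-5.3,93],[5.7,-7.3,0,0,0,-5.3,93],[5.7,-7.3,0,0,0,-5.3,93],[5.7,-7.3,0,0,0,-5.3,93],[5.7,-7.3,0,0,0,-5.3,93],[5.7,-7.3,0,0,0,-5.3,93]]'
python3 - <<'E'
from h import *
c=cam("wrist"); p,d=read_camera("wrist"); cv2.imwrite("pics/w1.png",p); np.savez("w1.npz",d=d,K=c[0],R=c[1],t=c[2])
print(arm.sense()["tcp_pos"],arm.sense()["orientation"], -c[1].T@c[2],c[1])
E
```

```text
time_s: 0.9
tcp_pos: [358.5, 428.4, 265.5]
orientation: [[-0.738, 0.675, -0.0], [0.675, 0.738, 0.0], [0.0, -0.0, -1.0]]
force: [-0.4, 0.1, -0.8]
gripper_width: 93.0
gripper_force: 0.0
time_s: 1.7
tcp_pos: [529.2, 210.3, 265.1]
orientation: [[-0.36, 0.933, -0.001], [0.933, 0.36, 0.0], [0.0, -0.001, -1.0]]
force: [0.6, 0.4, 0.1]
gripper_width: 92.8
gripper_force: 0.0
[528.84840075 210.78345254 265.24278961] [[-3.61261138e-01  9.32464332e-01 -8.11524796e-04]
 [ 9.32464608e-01  3.61261326e-01  9.24357553e-05]
 [ 3.79365568e-04 -7.23324705e-04 -9.99999666e-01]] [504.00963244 271.73398445 412.99766903] [[ 9.33016204e-01  3.59834292e-01  2.11819812e-04]
 [ 3.49017135e-01 -9.05111279e-01  2.42818063e-01]
 [ 8.75659861e-02 -2.26479259e-01 -9.70071824e-01]]
```

View pics/w1.png

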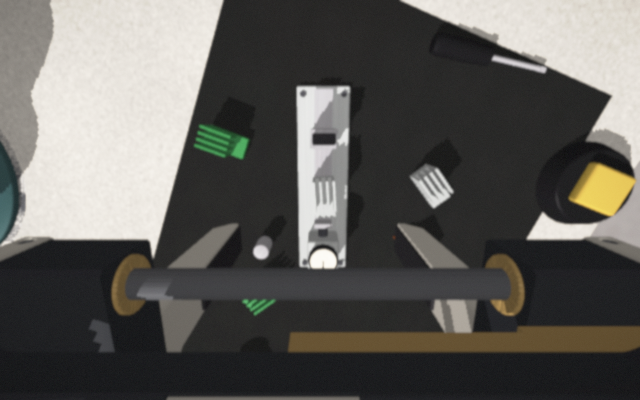

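Wrist view: plate from x=297 to 350 starting at row 86, jaw thumb rest at (324,139), block fins at (325,190), ledge at (325,213), dial at (323,259). Next I measure from these pixels.

Run:
```python
from h import *
z=np.load("w1.npz"); c=(z["K"],z["R"],z["t"]); p=cv2.imread("pics/w1.png"); g=cv2.cvtColor(p,cv2.COLOR_BGR2GRAY).astype(float)
L=[];Rr=[]
for v in range(100,240,6):
    r=np.diff(cv2.GaussianBlur(g[v-1:v+2].mean(0)[None],(0,0),1)[0]); 
    u1=285+np.argmax(r[285:306])+.5; u2=340+np.argmin(r[340:362])+.5
    L.append(ray("w",u1,v,8,c)); Rr.append(ray("w",u2,v,8,c))
for A in(L,Rr):
    l=cv2.fitLine(np.array(A)[:,:2].astype(np.float32),cv2.DIST_HUBER,0,.01,.01).ravel(); print("edge",l,np.degrees(np.arctan2(l[1],l[0])))
m=((g<70)).astype(np.uint8); n,l,st,ce=cv2.connectedComponentsWithStats(m[125:155,305:345]); print(st,ce)
cv2.imwrite("pics/w1c.png",cv2.resize(p[75:275,285:365],None,fx=3,fy=3,interpolation=cv2.INTER_CUBIC)) if 0 else cv2.imwrite("pics/w1c.png",cv2.resize(cv2.rotate(p[120:250,290:360],cv2.ROTATE_90_COUNTERCLOCKWISE),None,fx=6,fy=6,interpolation=cv2.INTER_CUBIC))
print("thumb",ray("w",324,139,64,c),"fins",ray("w",325,191,58,c))
# depth-based profile
P=points("w",z["d"],c); ax=np.array([.3619,-.9322]); o=np.array([538.9,198.8])
for u in(318,325,332):print([(v,round(float((P[v,u,:2]-o)@ax)),round(float(P[v,u,2]))) for v in range(120,250,3)])
```

```text
edge [ 3.5938531e-01 -9.3318927e-01  4.9567310e+02  2.1526764e+02] -68.937546
edge [ 3.6063915e-01 -9.3270540e-01  5.7400018e+02  2.0700139e+02] -68.86054
[[  0   0  40  30 985]
 [  8   9  22  10 215]] [[19.68629442 14.72284264]
 [18.64651163 13.47906977]]
thumb [517.32645535 258.39815786  64.        ] fins [541.93002424 199.37632834  58.        ]
[(120, -86, 16), (123, -82, 17), (126, -78, 16), (129, -75, 54), (132, -71, 55), (135, -68, 62), (138, -65, 63), (141, -61, 63), (144, -57, 62), (147, -53, 54), (150, -46, 16), (153, -42, 16), (156, -38, 16), (159, -34, 17), (162, -30, 15), (165, -26, 17), (168, -22, 17), (171, -18, 18), (174, -14, 17), (177, -12, 29), (180, -8, 30), (183, -4, 29), (186, 0, 30), (189, 4, 29), (192, 9, 29), (195, 13, 28), (198, 17, 29), (201, 21, 28), (204, 25, 29), (207, 30, 29), (210, 34, 28), (213, 38, 30), (216, 43, 28), (219, 50, 20), (222, 50, 33), (225, 53, 36), (228, 60, 30), (231, 64, 30), (234, 68, 31), (237, 70, 37), (240, 70, 48), (243, 73, 50), (246, 75, 57), (249, 76, 63)]
[(120, -85, 17), (123, -82, 17), (126, -78, 18), (129, -75, 56), (132, -
[... 572 characters left out ...]
50), (246, 73, 60), (249, 76, 65)]
[(120, -85, 16), (123, -82, 16), (126, -78, 6), (129, -75, 55), (132, -71, 54), (135, -68, 62), (138, -64, 63), (141, -61, 63), (144, -57, 61), (147, -53, 55), (150, -46, 7), (153, -41, 6), (156, -37, 6), (159, -33, 7), (162, -29, 7), (165, -25, 7), (168, -21, 7), (171, -16, 6), (174, -12, 6), (177, -13, 35), (180, -13, 56), (183, -9, 55), (186, -4, 48), (189, 1, 44), (192, 7, 35), (195, 13, 29), (198, 17, 29), (201, 22, 27), (204, 26, 28), (207, 30, 29), (210, 34, 29), (213, 38, 29), (216, 43, 28), (219, 54, 6), (222, 59, 7), (225, 63, 8), (228, 68, 6), (231, 70, 13), (234, 70, 26), (237, 70, 38), (240, 70, 49), (243, 73, 51), (246, 78, 49), (249, 78, 60)]
```

View pics/w1c.png

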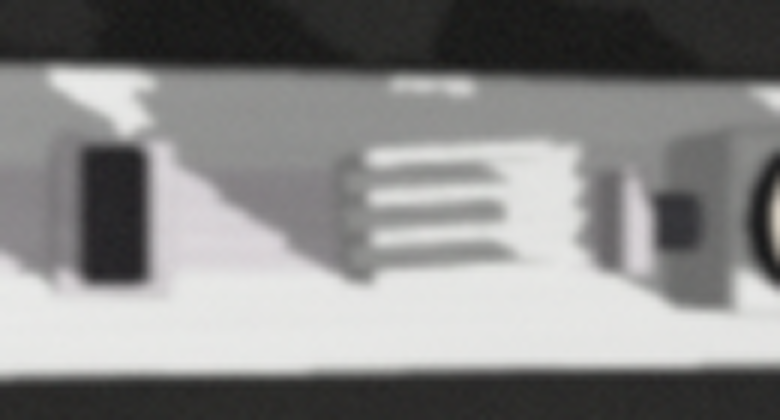

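```bash
python3 -m inch '[[-0.4,1.58,-1.5,0,0,0,60],[-0.4,1.58,-3,0,0,0,60],[-0.4,1.58,-4.5,0,0,0,60],[-0.4,1.58,-5.5,0,0,0,60],[-0.4,1.58,-6,0,0,0,60],[-0.4,1.58,-6.6,0,0,0,60],[-0.4,1.58,-7.2,0,0,0,60],[-0.4,1.58,-7.36,0,0,0,60]]'
python3 -m inch '[[0,0,0,0,0,0,60],[0,0,0,0,0,0,32],[0,0,0,0,0,0,28],[0,0,0,0,0,0,28],[0,0,0,0,0,0,28],[0,0,0,0,0,0,28],[0,0,0,0,0,0,28],[0,0,0,0,0,0,28]]' 20
python3 - <<'E'
from h import *
print(np.mean([arm.sense()["force"] for _ in range(1)],0)); p,d=read_camera("wrist"); print(arm.sense()["force"]); cv2.imwrite("pics/w2.png",p)
E
```

```text
time_s: 2.55
tcp_pos: [516.7, 257.8, 44.2]
orientation: [[-0.361, 0.932, -0.001], [0.932, 0.361, -0.0], [0.0, -0.001, -1.0]]
force: [-0.2, -0.3, -0.1]
gripper_width: 60.0
gripper_force: 0.0
time_s: 3.35
tcp_pos: [518.2, 257.4, 45.4]
orientation: [[-0.36, 0.933, 0.002], [0.933, 0.36, 0.001], [0.0, 0.002, -1.0]]
force: [7.3, 3.2, -1.6]
gripper_width: 32.2
gripper_force: 20.0
[ 7.31269708  3.21478504 -1.56368313]
[ 7.37479808  2.68456101 -1.67169374]
```

View pics/w2.png

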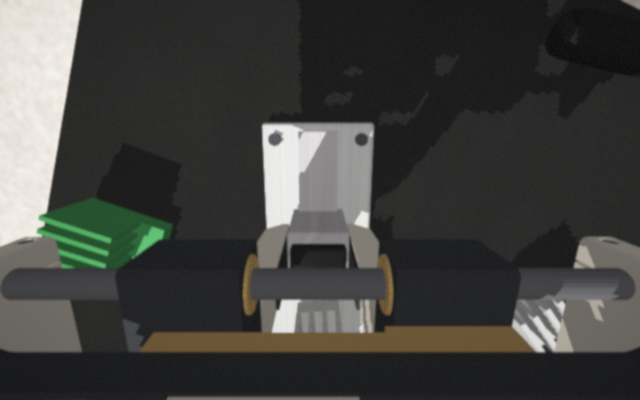

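The jaw is pinched cleanly, with the fingers either side of the thumb rest at about (320,250). I'll null the lateral load, then slide along the gauge.

```bash
python3 -m inch '[[0.05,0.02,0,0,0,0,28],[0.11,-0.14,0,0,0,0,28],[0.16,-0.28,0,0,0,0,28],[0.22,-0.42,0,0,0,0,28],[0.27,-0.56,0,0,0,0,28],[0.33,-0.7,0,0,0,0,28],[0.38,-0.84,0,0,0,0,28],[0.41,-0.91,0,0,0,0,28]]'
python3 -m inch '[[0,0,0,0,0,0,28],[0,0,0,0,0,0,28],[0,0,0,0,0,0,28]]'
python3 - <<'E'
from h import *
e=np.array([.36,-.933,0]);n=np.array([.933,.36,0])
for i in range(3):
    s=arm.sense(); print("e",s["tcp_pos"]@e-8.5,"n",s["tcp_pos"]@n-575,"Fe",s["force"]@e,"Fn",s["force"]@n); read_camera("wrist")
E
```

```text
time_s: 4.2
tcp_pos: [529.2, 229.4, 45.3]
orientation: [[-0.36, 0.933, -0.001], [0.933, 0.36, -0.0], [0.0, -0.001, -1.0]]
force: [-9.7, -1.0, 8.5]
gripper_width: 31.9
gripper_force: 20.0
time_s: 4.5
tcp_pos: [529.2, 229.3, 45.3]
orientation: [[-0.36, 0.933, -0.001], [0.933, 0.36, -0.001], [-0.0, -0.001, -1.0]]
force: [-7.7, -5.9, 7.3]
gripper_width: 31.7
gripper_force: 20.0
e -31.949731438187825 n 1.3291086748979524 Fe 2.7054810610179034 Fn -9.24586914553475
e -31.963530904220796 n 1.3060301129518166 Fe 2.5430964377759238 Fn -8.538228113514526
e -31.919865389544274 n 1.3180563981264868 Fe 0.4545538298507784 Fn -8.297556050903859
```

```bash
cat > st.py <<'E'
from h import *
e=np.array([.36,-.933,0]);n=np.array([.933,.36,0]); F=[]
for i in range(3):
    s=arm.sense(); F.append(s["force"]); read_camera("wrist")
F=np.mean(F,0); s=arm.sense(); print("e",s["tcp_pos"]@e-8.5,"n",s["tcp_pos"]@n-575,"Fe",F@e,"Fn",F@n,"Fz",F[2],s["time_s"])
E
python3 -m inch '[[-0.025,-0.01,0.02,0,0,0,28],[-0.025,-0.01,0.02,0,0,0,28]]'; python3 st.py
python3 -m inch '[[0.01,-0.03,0,0,0,0,28],[0.02,-0.06,0,0,0,0,28],[0.036,-0.093,0,0,0,0,28],[0.036,-0.093,0,0,0,0,28]]'>/dev/null; python3 st.py
python3 -m inch '[[0.01,-0.03,0,0,0,0,28],[0.02,-0.06,0,0,0,0,28],[0.036,-0.093,0,0,0,0,28],[0.036,-0.093,0,0,0,0,28]]'>/dev/null; python3 st.py
```

```text
time_s: 4.85
tcp_pos: [529.1, 229.3, 45.4]
orientation: [[-0.36, 0.933, 0.001], [0.933, 0.36, 0.0], [-0.0, 0.001, -1.0]]
force: [3.9, -0.2, -3.4]
gripper_width: 31.7
gripper_force: 20.0
e -32.07858226692583 n 1.1301140990836984 Fe 1.6172941951561028 Fn 3.2539542723271486 Fz -3.01303536336393 5.0
e -29.1884062336533 n 1.1531170243981705 Fe -0.6132175766692086 Fn 5.057692628238916 Fz -4.35283504182356 5.55
e -26.19062431639097 n 1.1213367781805346 Fe -0.931055866725214 Fn 5.622610081075817 Fz -4.281878817891261 6.1
```

```bash
for i in 1; do
python3 -m inch '[[0.018,-0.044,-0.005,0,0,0,28],[0.03,-0.09,-0.005,0,0,0,28],[0.054,-0.137,-0.005,0,0,0,28],[0.077,-0.185,-0.005,0,0,0,28],[0.077,-0.185,-0.005,0,0,0,28]]'>/dev/null; python3 st.py
python3 -m inch '[[0.012,-0.031,0,0,0,0,28],[0.024,-0.062,0,0,0,0,28],[0.024,-0.062,0,0,0,0,28]]'>/dev/null; python3 st.py
python3 -m inch '[[0.012,-0.031,0,0,0,0,28],[0.012,-0.031,0,0,0,0,28]]'>/dev/null; python3 st.py
python3 -m inch '[[0.012,-0.031,0,0,0,0,28],[0.012,-0.031,0,0,0,0,28]]'>/dev/null; python3 st.py
done
```

```text
e -20.02918172609708 n 1.1646126224756017 Fe 0.17760452627549608 Fn 2.235375698423682 Fz -0.4337895029208214 6.75
e -18.137443559798598 n 1.1751054980820754 Fe -1.155979509237683 Fn 0.8287077890546518 Fz 1.993863352907029 7.2
e -17.1265595678074 n 1.20113368670593 Fe -1.7581608529282742 Fn 0.9788923731871103 Fz 2.78465241442566 7.55
e -16.128162167149156 n 1.176710827804527 Fe -2.3552824653034268 Fn 0.20256540033372697 Fz 3.6034857661174313 7.9
```

```bash
for i in 1; do
python3 -m inch '[[0.012,-0.031,0,0,0,0,28],[0.012,-0.031,0,0,0,0,28]]'>/dev/null; python3 st.py
python3 -m inch '[[0.012,-0.031,0,0,0,0,28],[0.012,-0.031,0,0,0,0,28]]'>/dev/null; python3 st.py
python3 - <<'E'
from h import *
for n in("scene","top"):
    p,d=read_camera(n); np.save(n+"2.npy",d); cv2.imwrite(f"pics/{n}2.png",p)
p=cv2.imread("pics/scene2.png"); cv2.imwrite("pics/s2c.png",cv2.resize(p[205:265,305:415],None,fx=7,fy=7,interpolation=cv2.INTER_CUBIC))
E
done
```

```text
e -15.160135621005436 n 1.2054725860809867 Fe -2.2682356613112575 Fn -0.041955082789472395 Fz 4.348867908050843 8.25
e -14.222050085918443 n 1.2195077375063192 Fe -3.030628637979276 Fn -0.39356064403379215 Fz 5.082153915603074 8.6
```

View pics/s2c.png

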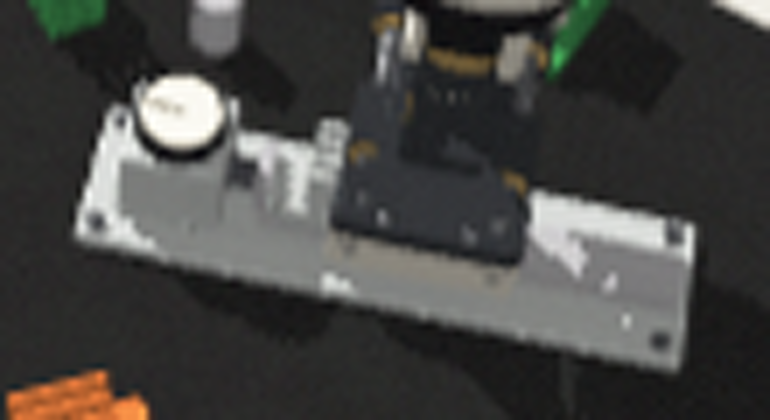

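The crop shows the ledge up against the anvil, near (290,185), with the dark plunger at (240,170). I'll measure the anvil's give by comparing before and after profiles along the gauge line.

Run:
```python
from h import *
e=np.array([.36,-.933,0]);n=np.array([.933,.36,0])
rng=np.arange(36,80,2.)
print("e",list(rng.astype(int)))
for cn in("top","scene"):
  K,R,t=cam(cn)
  for z,off in((39,0),(30,0)):
    X=np.array([n*(575+off)+e*(8.5+x)+[0,0,z] for x in rng])
    uv=cv2.projectPoints(X,cv2.Rodrigues(R)[0],t,K,None)[0][:,0]
    for f in("","2"):
      g=cv2.imread(f"pics/{cn}{f}.png",0).astype(np.float32)
      d=np.load(f"{cn}{f}.npy")
      s=np.mean([cv2.remap(g,(uv[:,0]+a).astype(np.float32)[None],(uv[:,1]+b).astype(np.float32)[None],cv2.INTER_CUBIC)[0] for a in(0,) for b in(-1,0,1)],0)
      print(cn,z,f,s.astype(int).tolist())
top=[]
A=[cv2.imread(f"pics/top{f}.png")[185:225,260:310] for f in("","2")];B=[cv2.imread(f"pics/scene{f}.png")[210:250,320:370] for f in("","2")]
cv2.imwrite("pics/cmp.png",cv2.resize(np.vstack([np.hstack(A),np.hstack(B)]),None,fx=7,fy=7,interpolation=cv2.INTER_CUBIC))
```

```text
e [np.int64(36), np.int64(38), np.int64(40), np.int64(42), np.int64(44), np.int64(46), np.int64(48), np.int64(50), np.int64(52), np.int64(54), np.int64(56), np.int64(58), np.int64(60), np.int64(62), np.int64(64), np.int64(66), np.int64(68), np.int64(70), np.int64(72), np.int64(74), np.int64(76), np.int64(78)]
top 39  [203, 195, 176, 159, 145, 145, 156, 166, 161, 141, 110, 83, 61, 55, 56, 64, 75, 91, 116, 147, 186, 209]
top 39 2 [81, 81, 84, 89, 96, 114, 136, 161, 172, 167, 142, 113, 81, 65, 62, 70, 81, 98, 124, 157, 197, 219]
top 30  [203, 194, 180, 161, 148, 147, 157, 165, 159, 141, 109, 79, 62, 54, 56, 65, 78, 90, 114, 137, 167, 196]
top 30 2 [80, 81, 83, 88, 95, 114, 138, 161, 174, 170, 146, 111, 83, 64, 64, 70, 84, 97, 122, 147, 178, 206]
scene 39  [219, 215, 200, 184, 183, 202, 192, 172, 198, 187, 147, 116, 101, 105, 103, 87, 70, 89, 112, 112, 93, 69]
scene 39 2 [185, 214, 222, 205, 174, 142, 125, 139, 180, 201, 184, 135, 102, 106, 104, 87, 69, 90, 113, 111, 93, 69]
scene 30  [218, 216, 203, 159, 138, 153, 140, 151, 193, 162, 99, 59, 47, 51, 53, 52, 59, 79, 110, 130, 128, 117]
scene 30 2 [171, 211, 217, 197, 161, 131, 123, 136, 158, 156, 126, 87, 57, 48, 54, 53, 59, 79, 109, 129, 128, 117]
```

View pics/cmp.png

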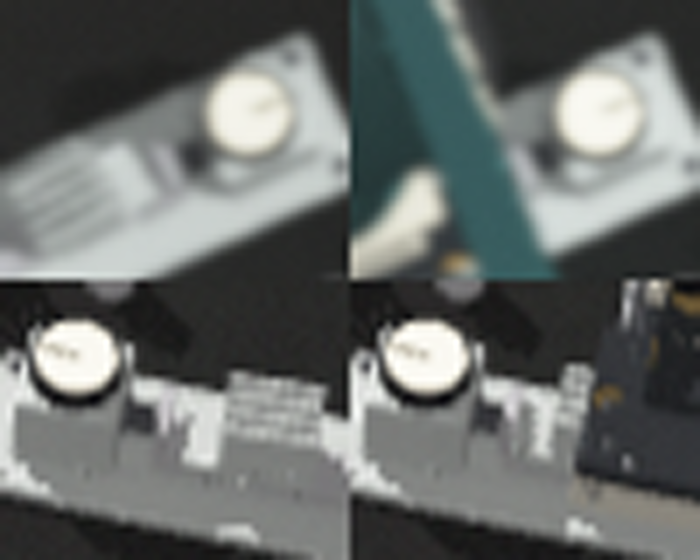

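Both views show the anvil's back edge has shifted by about 2 mm. Push on 2.8 mm and measure again.

```bash
cat > give.py <<'E'
from h import *
import sys
e=np.array([.36,-.933,0]);n=np.array([.933,.36,0]); rng=np.arange(50,64,.25)
for cn in("top","scene"):
  K,R,t=cam(cn); ims=[read_camera(cn)[0] for _ in range(3)]
  G=[cv2.imread(f"pics/{cn}.png",0).astype(np.float32), np.mean([cv2.cvtColor(i,cv2.COLOR_BGR2GRAY) for i in ims],0).astype(np.float32)]
  for z in(39,30):
    uv=cv2.projectPoints(np.array([n*575+e*(8.5+x)+[0,0,z] for x in rng]),cv2.Rodrigues(R)[0],t,K,None)[0][:,0]
    S=[np.mean([cv2.remap(g,uv[:,0].astype(np.float32)[None],(uv[:,1]+b).astype(np.float32)[None],cv2.INTER_CUBIC)[0] for b in(-1,0,1)],0) for g in G]
    out=[]
    for s in S:
      k=np.argmax(s[:44]); lo=s.min(); h=.5*(s[k]+lo); out.append(rng[k+np.argmax(s[k:]<h)])
    print(cn,z,out,"give",out[1]-out[0])
E
python3 give.py
python3 -m inch '[[0.012,-0.031,-0.005,0,0,0,28],[0.024,-0.062,-0.01,0,0,0,28],[0.036,-0.089,-0.01,0,0,0,28],[0.036,-0.089,-0.01,0,0,0,28],[0.036,-0.089,-0.01,0,0,0,28]]'>/dev/null; python3 st.py; python3 give.py
```

```text
top 39 [np.float64(56.0), np.float64(57.75)] give 1.75
top 30 [np.float64(56.0), np.float64(57.75)] give 1.75
scene 39 [np.float64(56.0), np.float64(57.5)] give 1.5
scene 30 [np.float64(55.5), np.float64(57.25)] give 1.75
e -11.81189355970296 n 1.223130143350204 Fe -7.228231747100141 Fn -2.733072380462356 Fz 8.751441755561737 9.65
top 39 [np.float64(56.0), np.float64(59.25)] give 3.25
top 30 [np.float64(56.0), np.float64(59.25)] give 3.25
scene 39 [np.float64(56.0), np.float64(58.25)] give 2.25
scene 30 [np.float64(55.5), np.float64(59.75)] give 4.25
```

```bash
python3 -m inch '[[0.008,0.003,0.025,0,0,0,28],[0.008,0.003,0.025,0,0,0,28],[0.008,0.003,0.025,0,0,0,28]]'; python3 st.py; python3 give.py
python3 - <<'E'
from h import *
# top depth: end of the ledge / anvil points near axis
e=np.array([.36,-.933,0]);n=np.array([.933,.36,0])
for cn in("top","scene"):
  for lab in("before","now"):
    D=[np.load(cn+".npy")] if lab=="before" else [read_camera(cn)[1] for _ in range(4)]
    Q=np.concatenate([points(cn,d).reshape(-1,3) for d in D]); x=Q@e-8.5; y=Q@n-575
    for a,b in((34,41),):
      k=(abs(y)<11)&(Q[:,2]>a)&(Q[:,2]<b)&(x>46)&(x<64); print(cn,lab,k.sum()/len(D),np.percentile(x[k],[5,25,50,75,95]).round(1))
E
```

```text
time_s: 10.25
tcp_pos: [536.4, 210.4, 45.4]
orientation: [[-0.361, 0.933, -0.001], [0.933, 0.361, 0.001], [0.001, -0.001, -1.0]]
force: [-3.1, 4.7, 2.8]
gripper_width: 31.8
gripper_force: 20.0
e -11.765554006112747 n 1.2013592460408518 Fe -6.365263346882113 Fn -0.9034344208292003 Fz 2.1291423295893197 10.4
top 39 [np.float64(56.0), np.float64(59.25)] give 3.25
top 30 [np.float64(56.0), np.float64(59.25)] give 3.25
scene 39 [np.float64(56.0), np.float64(58.0)] give 2.0
scene 30 [np.float64(55.5), np.float64(59.75)] give 4.25
top before 18.0 [47.8 49.5 52.1 55.8 59.1]
top now 16.5 [51.4 53.4 55.  57.4 62.5]
scene before 20.0 [50.5 52.6 55.1 59.8 62.5]
scene now 15.0 [50.5 55.2 58.  60.3 63.4]
```

```bash
python3 -m inch '[[0.009,-0.022,0,0,0,0,28],[0.009,-0.022,0,0,0,0,28],[0.009,-0.022,0,0,0,0,28],[0.009,-0.022,0,0,0,0,28],[0.009,-0.022,0,0,0,0,28],[0.009,-0.022,0,0,0,0,28],[0.009,-0.022,0,0,0,0,28],[0.009,-0.022,0,0,0,0,28]]'; python3 st.py; python3 give.py
```

```text
time_s: 11.9
tcp_pos: [536.7, 209.8, 45.4]
orientation: [[-0.361, 0.933, -0.001], [0.933, 0.361, 0.001], [0.001, -0.001, -1.0]]
force: [-3.8, 7.1, 1.8]
gripper_width: 32.1
gripper_force: 20.0
e -11.049855410000392 n 1.2267303396910165 Fe -7.132021854249199 Fn -1.1035093532311717 Fz 2.3074014554121796 12.05
top 39 [np.float64(56.0), np.float64(59.75)] give 3.75
top 30 [np.float64(56.0), np.float64(59.75)] give 3.75
scene 39 [np.float64(56.0), np.float64(58.25)] give 2.25
scene 30 [np.float64(55.5), np.float64(60.75)] give 5.25
```

Anvil give is about 5 mm (force 7.1 N less roughly 1.7 N friction; images 4–5 mm), and it was held for over 1 s. Now ease the jaw back 6 mm, release, rise and look.

```bash
python3 -m inch '[[-0.02,0.06,0,0,0,0,28],[-0.05,0.12,0,0,0,0,28],[-0.076,0.197,0,0,0,0,28],[-0.076,0.197,0,0,0,0,28],[-0.076,0.197,0,0,0,0,60],[-0.076,0.197,0,0,0,0,60],[-0.076,0.197,0,0,0,0,60],[-0.076,0.197,0,0,0,0,60]]'
python3 -m inch '[[0,0,0.5,0,0,0,60],[0,0,1.5,0,0,0,60],[0,0,2.5,0,0,0,60],[0,0,4,0,0,0,60],[0,0,5.5,0,0,0,60],[0,0,5.5,0,0,0,60]]'
cat > look.py <<'E'
from h import *
import sys
c=cam("wrist"); p,d=read_camera("wrist"); D=np.median([read_camera("wrist")[1] for _ in range(4)]+[d],0); cv2.imwrite("pics/w3.png",p)
e=np.array([.36,-.933,0]);n=np.array([.933,.36,0]); P=points("w",D,c); x=P@e-8.5; y=P@n-575; z=P[...,2]
for nm,k in(("jawtop",(z>50)&(z<70)&(x>-60)&(x<-6)&(abs(y)<20)),("fins",(z>52)&(z<64)&(x>-4.5)&(x<45)&(abs(y)<25)),("ledge",(z>25)&(z<34)&(x>37)&(x<60)&(abs(y)<20)),("block",(z>22)&(z<64)&(x>-4)&(x<48)&(abs(y)<25))):
    if k.sum()>3:
        r=cv2.minAreaRect(np.c_[x[k],y[k]].astype(np.float32)); print(nm,k.sum(),r,x[k].min().round(1),x[k].max().round(1),y[k].min().round(1),y[k].max().round(1),z[k].mean())
for v in range(120,260,6): print(v,[f"{z[v,u]:.0f}" for u in range(296,356,3)])
s=arm.sense(); print(s["tcp_pos"],s["tcp_pos"]@e-8.5,s["tcp_pos"]@n-575,s["force"],s["time_s"])
cv2.imwrite("pics/w3c.png",cv2.resize(cv2.rotate(p[130:330,260:390],cv2.ROTATE_90_COUNTERCLOCKWISE),None,fx=4,fy=4,interpolation=cv2.INTER_CUBIC))
E
python3 look.py
```

```text
time_s: 13.15
tcp_pos: [534.9, 215.4, 45.8]
orientation: [[-0.36, 0.933, 0.0], [0.933, 0.36, 0.0], [-0.0, 0.0, -1.0]]
force: [1.1, 0.7, -0.2]
gripper_width: 57.6
gripper_force: 0.0
time_s: 13.75
tcp_pos: [536.4, 216.0, 218.9]
orientation: [[-0.36, 0.933, 0.009], [0.933, 0.36, 0.003], [-0.0, 0.01, -1.0]]
force: [0.0, 0.2, -0.0]
gripper_width: 59.9
gripper_force: 0.0
jawtop 683 ((-19.057010650634766, 2.3309926986694336), (31.550472259521484, 23.878154754638672), 89.93233489990234) -31.0 -7.1 -13.5 18.1 64.02775113774246
fins 379 ((15.175949096679688, 2.283919334411621), (39.082767486572266, 29.476884841918945), 1.8223768472671509) -4.5 34.4 -12.6 17.1 60.67816392316979
ledge 23 ((44.96188735961914, 1.8624401092529297), (11.743067741394043, 29.289268493652344), 1.2696497440338135) 39.1 51.1 -12.7 16.5 32.78678969429378
block 964 ((21.954708099365234, 2.2576141357421875), (29.738557815551758, 51.93510437011719), 89.70043182373047) -4.0 47.9 -12.7 17.1 46.20319638753652
120 ['12', '12', '13', '16', '23', '22', '24', '23', '23', '23', '24', '13', '13', '13', '13', '14', '12', '6', '5', '6'
[... 2221 characters left out ...]
', '35', '36', '35', '34', '35', '35', '35', '14', '12', '12', '13', '13', '7', '5', '5', '5']
240 ['12', '13', '12', '14', '41', '42', '42', '41', '42', '41', '42', '12', '13', '12', '12', '12', '5', '6', '5', '5']
246 ['13', '14', '15', '15', '15', '35', '40', '41', '40', '16', '16', '16', '13', '12', '12', '13', '6', '5', '5', '6']
252 ['13', '15', '34', '34', '34', '34', '40', '40', '38', '34', '34', '34', '33', '13', '12', '13', '6', '5', '5', '6']
258 ['12', '44', '50', '51', '50', '50', '51', '50', '51', '51', '50', '51', '50', '13', '13', '14', '5', '5', '5', '5']
[534.37439352 215.23684556 209.69564676] -16.94119524536947 1.0565735530680058 [ 0.38890519 -0.43357873  0.08916991] 14.0
```

View pics/w3c.png

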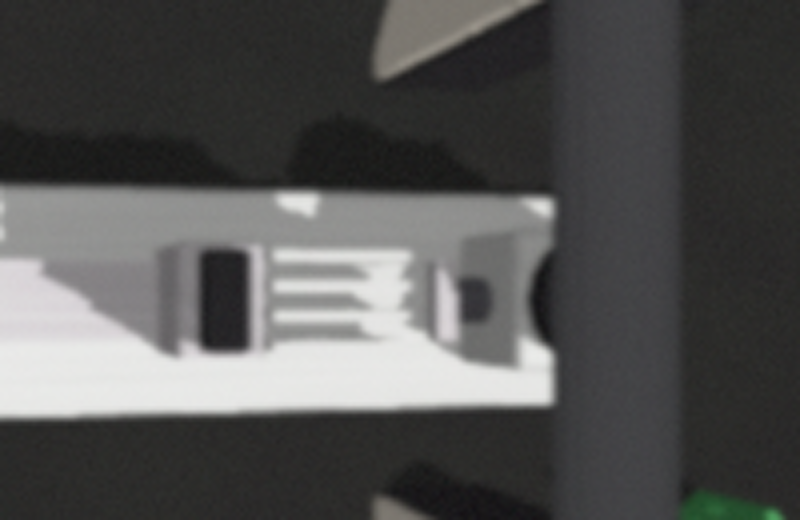

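The jaw is parked against the block's back. The block is square to the rail (crop fins x 272–410, ledge to about 430), centred on the same line as the jaw, so I grip at e≈15 mm.

```bash
python3 -m inch '[[0.385,-0.995,-1,0,0,0,60],[0.385,-0.995,-2.5,0,0,0,60],[0.385,-0.995,-3.5,0,0,0,60],[0.385,-0.995,-4.5,0,0,0,60],[0.385,-0.995,-5.2,0,0,0,60],[0.385,-0.995,-5.65,0,0,0,60],[0.385,-0.995,-5.65,0,0,0,60],[0.385,-0.995,-5.65,0,0,0,60]]'
python3 -m inch '[[0,0,0,0,0,0,40],[0,0,0,0,0,0,30],[0,0,0,0,0,0,25],[0,0,0,0,0,0,25],[0,0,0,0,0,0,25],[0,0,0,0,0,0,25],[0,0,0,0,0,0,25]]' 25
python3 -m inch '[[0,0,0.05,0,0,0,25],[0,0,0.15,0,0,0,25],[0,0,0.3,0,0,0,25],[0,0,0.6,0,0,0,25],[0,0,1.2,0,0,0,25],[0,0,2.2,0,0,0,25],[0,0,3.2,0,0,0,25],[0,0,4,0,0,0,25]]'
python3 st.py
python3 - <<'E'
from h import *
s=arm.sense(); print(s["tcp_pos"],s["gripper_width"],s["gripper_force"])
# lens: fit tube from both views
for cn in("top","scene"):
    p=cv2.imread(f"pics/{cn}.png"); P=points(cn,np.load(cn+".npy")); 
    k=(P[...,2]>115)&(P[...,2]<176)&(P[...,0]>440)&(P[...,0]<600)&(P[...,1]>-420)&(P[...,1]<-180)
    A=P[k]; a=np.array([.22,-.975,0]); b=np.array([.975,.22,0])
    x=A@a
    for lo in range(int(x.min()),int(x.max()),10):
        q=A[(x>=lo)&(x<lo+10)]
        if len(q)>5: print(cn,lo,len(q),"y",np.percentile(q@b,[3,50,97]).round(1),"z",np.percentile(q[:,2],[3,50,97]).round(1))
E
```

```text
time_s: 14.8
tcp_pos: [546.5, 185.6, 41.8]
orientation: [[-0.361, 0.933, 0.0], [0.933, 0.361, 0.0], [-0.0, 0.0, -1.0]]
force: [0.7, 0.1, -0.3]
gripper_width: 59.9
gripper_force: 0.0
time_s: 15.5
tcp_pos: [546.4, 185.6, 41.5]
orientation: [[-0.36, 0.933, 0.0], [0.933, 0.36, 0.0], [-0.0, 0.0, -1.0]]
force: [-2.4, -0.2, 3.3]
gripper_width: 27.8
gripper_force: 25.0
time_s: 16.3
tcp_pos: [546.5, 185.5, 163.9]
orientation: [[-0.36, 0.933, 0.002], [0.933, 0.36, 0.0], [-0.0, 0.002, -1.0]]
force: [-0.2, -0.1, -0.7]
gripper_width: 28.1
gripper_force: 25.0
e 15.176825678538172 n 2.166086612861477 Fe 0.3786828353401746 Fn 0.07175667493292572 Fz 1.0962886530301454 16.45
[546.97093564 185.67278794 163.23086799] 27.53721492427395 24.99694872647524
top 358 86 y [406.6 424.3 442.9] z [135.7 155.6 164.9]
top 368 58 y [405.2 423.4 443.7] z [148.4 162.3 166.5]
top 378 87 y [401.  423.8 448.9] z [140.9 161.6 171.9]
top 388 75 y [400.2 422.9 451.9] z [143.2 167.9 172.8]
top 398 83 y [404.1 434.5 510.2] z [116.6 161.2 172. ]
top 408 90 y [403.3 433.7 512.3] z [115.5 160.6 169.4]
top 418 81 y [356.5 427.4 5
[... 959 characters left out ...]
6.1 155.2 172.1]
scene 421 55 y [357.1 442.4 509. ] z [117.8 159.2 171.9]
scene 431 43 y [417.9 443.4 488.9] z [122.3 164.3 170.9]
scene 441 44 y [413.9 441.2 449. ] z [136.4 165.  172.2]
scene 451 44 y [412.1 442.3 449.2] z [137.2 165.9 171.6]
scene 461 43 y [415.4 441.9 451. ] z [137.2 163.9 171. ]
scene 471 41 y [420.6 441.7 451.2] z [140.  164.7 173.7]
scene 481 40 y [416.2 442.1 451.4] z [139.4 164.2 171.7]
scene 491 10 y [421.3 443.2 449.7] z [147.8 159.6 170.2]
scene 501 33 y [419.6 437.  450.2] z [134.7 154.4 161. ]
scene 511 92 y [405.5 440.  466.9] z [135.3 157.8 169.1]
scene 521 63 y [418.1 451.2 468.3] z [118.6 160.  174.2]
scene 531 11 y [456.8 466.  467.9] z [137.5 157.8 164.5]
```

Block gripped and lifted. Now fit the microscope tube axis (cylinder fit on averaged depth from both cameras) and its front.

```bash
cat > lens.py <<'E'
from h import *
from scipy.optimize import least_squares
a0=np.array([.22,-.975,0]); b0=np.array([.975,.22,0])
for cn in("top","scene"):
    D=np.array([read_camera(cn)[1] for _ in range(8)]); d=np.median(D,0); P=points(cn,d); im=read_camera(cn)[0]
    np.save(cn+"L.npy",d); cv2.imwrite(f"pics/{cn}L.png",im)
    A=P.reshape(-1,3); x=A@a0; y=A@b0; z=A[:,2]
    near=(abs(y-427)<32)&(z>110)&(z<185)
    k=near&(x>425)&(x<488)
    def f(p): # y=p0+p1*s, z=p2+p3*s ; radius p4
        s=A[k]@a0-400; return np.hypot(A[k]@b0-p[0]-p[1]*s,z[k]-p[2]-p[3]*s)-p[4]
    for lab,fn,p0 in(("free r",f,[427,0,146,0,23]),("level",lambda p:f([p[0],p[1],p[2],0,p[3]]),[427,0,146,23])):
        r=least_squares(fn,p0,loss="soft_l1"); print(cn,lab,r.x.round(3),"rms",np.sqrt(np.mean(r.fun**2)).round(2),"yaw",-77.28+np.degrees(np.arctan(r.x[1])))
    h=near&(x>340)&(x<405)
    for lo in range(340,405,4):
        q=h&(x>=lo)&(x<lo+4)
        if q.sum()>3: print(lo,q.sum(),"y",y[q].min().round(1),y[q].max().round(1),"z",z[q].min().round(1),z[q].max().round(1))
    # base plate: z 6..18
    q=(z>6)&(z<19)&(x>330)&(x<600)&(abs(y-427)<110); q=q.reshape(400,640).astype(np.uint8)
    q=((P[...,2]>5)&(cv2.cvtColor(im,cv2.COLOR_BGR2GRAY)>120)&(q>0)).astype(np.uint8)
    n,l,st,ce=cv2.connectedComponentsWithStats(q); i=1+np.argmax(st[1:,4]); cc=np.argwhere(l==i)
    W=np.array([ray(cn,u,v,12) for v,u in cc]); r=cv2.minAreaRect(W[:,:2].astype(np.float32)); print("base",st[i,4],r,(cv2.boxPoints(r)@np.c_[a0[:2],b0[:2]]).round(1).tolist())
E
python3 lens.py
```

```text
top free r [ 4.25593e+02  3.60000e-02  1.44459e+02 -0.00000e+00  2.37050e+01] rms 0.64 yaw -75.2094160651221
top level [4.25592e+02 3.60000e-02 1.44442e+02 2.37060e+01] rms 0.64 yaw -75.20798953072847
360 59 y 406.2 443.5 z 133.6 164.9
364 26 y 404.7 445.8 z 143.5 165.9
368 21 y 404.0 443.1 z 145.6 166.6
372 25 y 405.4 446.0 z 144.1 165.3
376 23 y 404.8 443.5 z 148.8 165.4
380 24 y 404.3 450.1 z 139.1 165.9
384 54 y 399.3 451.0 z 138.5 173.0
388 26 y 398.8 452.1 z 141.7 171.3
392 34 y 399.3 451.0 z 150.7 172.1
396 28 y 400.2 452.3 z 149.3 171.7
400 13 y 401.8 439.5 z 156.1 170.1
base 901 ((507.1239929199219, -377.86871337890625), (116.6920166015625, 218.5215301513672), 14.123764038085938) [[372.2, 350.3], [590.6, 355.7], [587.7, 472.3], [369.4, 466.9]]
scene free r [ 4.23644e+02  3.10000e-02  1.47110e+02 -1.00000e-03  2.36790e+01] rms 0.73 yaw -75.485430276734
scene level [4.23657e+02 3.10000e-02 1.47063e+02 2.36800e+01] rms 0.73 yaw -75.49820864972624
360 17 y 418.4 435.1 z 137.0 161.3
364 44 y 405.3 443.2 z 128.1 166.9
368 13 y 418.8 444.2 z 141.1 168.1
372 18 y 410.2 443.8 z 138.7 168.1
376 16 y 415.2 444.3 z 142.6 169.5
380 15 y 417.2 443.5 z 132.8 167.8
384 24 y 416.2 449.6 z 129.0 169.4
388 37 y 399.1 449.7 z 127.8 174.2
392 21 y 413.2 450.0 z 136.9 174.6
396 18 y 416.3 451.0 z 134.8 174.4
400 18 y 409.4 450.8 z 138.6 173.3
404 5 y 411.3 449.5 z 151.6 172.3
base 954 ((524.7930908203125, -377.2951354980469), (154.7332000732422, 220.976318359375), 14.603743553161621) [[375.5, 347.7], [596.2, 355.0], [591.1, 509.6], [370.4, 502.3]]
```

```bash
python3 -m inch '[[-0.3,-1,0.3,0,0,-0.2,25],[-0.7,-2.4,0.3,0,0,-0.4,25],[-1.1,-4,0.3,0,0,-0.6,25],[-1.5,-5.6,0.3,0,0,-0.8,25],[-1.9,-7.2,0.3,0,0,-1,25],[-2.3,-8.8,0.2,0,0,-1.2,25],[-2.6,-10,0,0,0,-1.3,25],[-2.83,-10.87,0,0,0,-1.3,25]]'
python3 - <<'E'
from h import *
from h import arm
for _ in range(4): read_camera("wrist")
s=arm.sense(); print(s["tcp_pos"],s["orientation"].round(4).tolist())
a=np.array([.2521,-.9677,0]);b=np.array([.9677,.2521,0]); T=s["tcp_pos"]
out=[]
for cn in("scene","top","wrist"):
    c=cam(cn); d=np.median([read_camera(cn)[1] for _ in range(7)],0); im=read_camera(cn)[0]; cv2.imwrite(f"pics/{cn}P.png",im)
    P=points(cn,d,c); A=P.reshape(-1,3); x=(A-T)@a; y=(A-T)@b; z=A[:,2]-T[2]
    k=(abs(y)<19)&(z>-30)&(z<24)&(x>-40)&(x<60); print(cn,"block pts",k.sum())
    for lo in range(-32,56,4):
        q=k&(x>=lo)&(x<lo+4)
        if q.sum()>2: print(" ",lo,q.sum(),"y",np.percentile(y[q],[5,50,95]).round(1),"z",np.percentile(z[q],[5,50,95]).round(1))
    f=(abs(y)<30)&(abs(A[:,2]-146)<30)&(x>95)&(x<150); xs=x[f]
    if f.sum()>9: hh,ed=np.histogram(xs,np.arange(95,150,2)); print(" lens x hist",list(zip(ed.astype(int).tolist(),hh.tolist())))
E
```

```text
time_s: 18.15
tcp_pos: [460.4, -142.6, 160.8]
orientation: [[-0.251, 0.968, -0.0], [0.968, 0.251, -0.0], [0.0, -0.0, -1.0]]
force: [0.0, 0.6, -0.5]
gripper_width: 27.8
gripper_force: 25.0
[ 461.40613194 -140.8510881   161.37515385] [[-0.2511, 0.9679, 0.0003], [0.9679, 0.2511, 0.0001], [0.0, 0.0003, -1.0]]
scene block pts 133
  -24 36 y [-14.2  -3.3  12.4] z [-19.6  -2.5  14.4]
  -20 21 y [-12.5   7.8  13.2] z [-14.1  10.2  18.5]
  -16 19 y [-11.8  12.1  13.7] z [-14.5  13.9  18.4]
  -12 28 y [-12.3  12.2  17.3] z [-15.1  10.2  18. ]
  -8 6 y [-12.9  -4.2   4.2] z [13.6 17.  17.3]
  -4 4 y [-11.8  -8.3  -4.1] z [14.  17.3 18.9]
  16 4 y [12.9 13.  13.2] z [-16.5 -13.1 -10.1]
  20 4 y [12.2 12.7 13. ] z [-19.7 -17.1 -11.5]
  24 4 y [11.5 12.  12.3] z [-20.9 -15.3  -9.4]
  28 3 y [12.  12.6 12.9] z [-18.  -13.1  -9.5]
  32 3 y [11.1 12.8 13. ] z [-18.6 -16.5 -10.5]
 lens x hist [(95, 0), (97, 0), (99, 0), (101, 0), (103, 0), (105, 0), (107, 0), (109, 0), (111, 0), (113, 0), (115, 0), (117, 0), (119, 0), (121, 0), (123, 10), (125, 21), (127, 28), (129, 6), (131, 9), (133, 9), (135, 7), (137, 7), (139, 8), (141, 8), (143, 6), (145, 9), (147, 7)]
top block pts 1
wrist block pts 4158
  -24 155 y [-14.4  -5.3  11.3] z [-22.6 -13.9  12.7]
  -20 912 y [-14.  -0.  12.] z [-20.5  -2.4  15.4]
  -16 430 y [-14.   -0.9  11.6] z [-13.2  13.7  15.4]
  -12 826 y [-18.3   3.4  18.3] z [-13.2   9.6  21.5]
  -8 505 y [-16.1  -0.9  13.7] z [-13.1  14.9  21.1]
  -4 425 y [-14.8  -0.9  12.4] z [-13.2  14.6  16.8]
  0 331 y [-13.8  -0.9  11.5] z [-13.3   2.7  15.5]
  4 180 y [-12.2  -1.2   9.8] z [-13.2 -12.7   4.5]
  8 175 y [-12.2  -0.9   9.8] z [-13.3 -12.8  -3.3]
  12 161 y [-11.7  -1.5   9.3] z [-13.3 -12.8 -10.4]
  16 58 y [-11.7  -1.2   8.9] z [-13.3 -12.9 -12.4]
```

```bash
python3 -m inch '[[0.06,-0.2,0.063,0,0,0,25],[0.13,-0.45,0.063,0,0,0,25],[0.2,-0.7,0.063,0,0,0,25],[0.24,-0.88,0.063,0,0,0,25],[0.265,-0.968,0.063,0,0,0,25],[0.265,-0.968,0.063,0,0,0,25],[0.265,-0.968,0.063,0,0,0,25]]'
python3 - <<'E'
from h import *
for _ in range(4): read_camera("wrist")
s=arm.sense(); T=s["tcp_pos"]; print(T,s["orientation"].round(4).tolist(),s["force"],s["time_s"])
L=np.array([493.3,-261.6,145.8]); a=np.array([.2521,-.9677,0]);b=np.array([.9677,.2521,0])
F=T+35*a-[0,0,17.5]; print("L-F",(L-F)@a,(L-F)@b,(L-F)[2])
P=points("scene",np.load("sceneL.npy")).reshape(-1,3)-L; x=P@a; r=np.hypot(P@b,P[:,2])
for lo,hi in((0,6),(6,11),(11,16),(16,21),(21,28)):
    k=(r>=lo)&(r<hi)&(abs(x)<12); print(lo,k.sum(),np.percentile(x[k],[10,50,90]).round(1) if k.sum() else "")
P=points("top",np.load("topL.npy")).reshape(-1,3)-L; x=P@a; r=np.hypot(P@b,P[:,2])
k=(r<19)&(abs(x)<12); print("top",k.sum(),np.percentile(x[k],[10,50,90]).round(1) if k.sum() else "")
p,d=read_camera("scene"); cv2.imwrite("pics/sF.png",p); cv2.imwrite("pics/sFc.png",cv2.resize(p[85:185,180:300],None,fx=6,fy=6,interpolation=cv2.INTER_CUBIC))
E
```

```text
time_s: 20.25
tcp_pos: [469.4, -169.6, 163.1]
orientation: [[-0.252, 0.968, -0.0], [0.968, 0.252, 0.0], [0.0, -0.0, -1.0]]
force: [-0.2, -0.5, -1.7]
gripper_width: 27.7
gripper_force: 25.0
[ 469.39899873 -169.43542411  163.21633175] [[-0.2527, 0.9675, 0.0001], [0.9675, 0.2527, -0.0], [-0.0001, 0.0001, -1.0]] [-0.79944283  0.41094772 -1.34152412] 20.45
L-F 60.213183005936656 -0.10569065274158425 0.0836682522954959
0 5 [-0.5  0.1  0.8]
6 10 [-0.5 -0.1  0.3]
11 25 [-0.3  0.6  2.9]
16 28 [2.4 3.9 9.5]
21 22 [ 3.3  8.  11.1]
top 77 [-3.4 -0.7  8.2]
```

View pics/sFc.png

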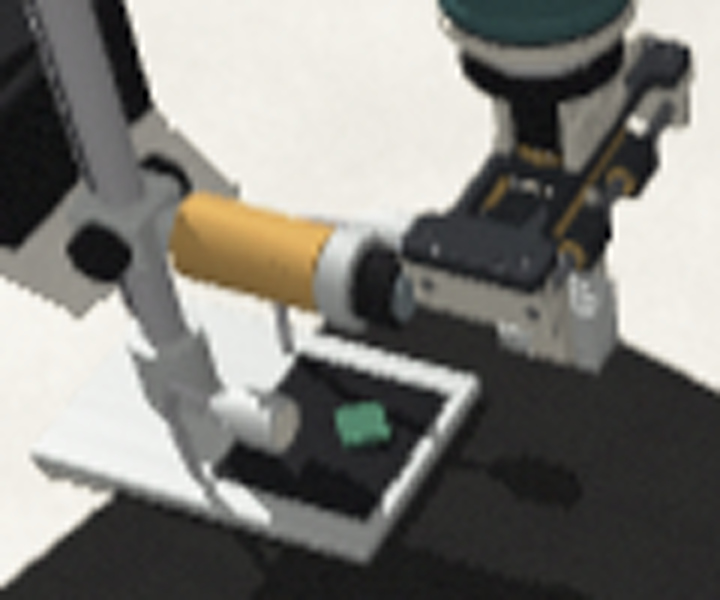

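The crop shows the block held in front of the lens glass (crop (400,295)), ledge towards it, with the gripper clear of the tube and lamps. The measured offset from focus is under 0.5 mm and the arm is still.

```bash
python3 -m inch '[[0,0,0,0,0,0,25],[0,0,0,0,0,0,25],[0,0,0,0,0,0,25]]'; python3 -c "
from bench import arm; print(arm.close_job())"
```

```text
time_s: 20.8
tcp_pos: [469.4, -169.6, 163.2]
orientation: [[-0.253, 0.968, 0.0], [0.968, 0.253, 0.0], [0.0, 0.0, -1.0]]
force: [0.1, 0.1, -1.3]
gripper_width: 28.1
gripper_force: 25.0
the job is handed in; nothing more can be done
None
```

The job is handed in at 20.8 s: the jaw pressed the anvil in by about 5 mm (estimates 4–5.5 mm) for over a second, and the heat sink is held still, ledge to the lens, about 60 mm from the glass (camera calibration good to about 2 mm), microscope untouched; I backed the jaw off about 6 mm before lifting.

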